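# Unpin the tasting chest and park its spring clip

### The arm

A 7-joint arm with a two-finger parallel gripper is mounted at the origin on the work surface; the furniture and walls round the work are solid. World frame = base frame: x ahead of the robot, y to its left, z up, the work surface at z = 0. Lengths are in m, angles in rad, forces in N, time in s.
With the tool pointing down it reaches from about 0.35 to 0.9 m from the base axis. Payload 7.2 kg.
Tool frame: the origin (TCP) lies at the very end of the fingers, on their centre line; the grasp point (between the pads) lies 19 mm behind it; z points along the fingers, y is the line along which they close (so a half turn about z gives the same grasp; the last joint's range is limited). The gripper opens to 85 mm and grips with 20 to 120 N. Pads are 22 mm wide; open, the fingers measure 114 mm over their backs; the gripper's body (76 mm by 85 mm) begins 54 mm behind the grasp point. The pads swing forward as they close: fully open they stand 13 mm farther back than shut.
Start: joints at [-1.246, 0.411, -0.013, 1.596, 0.006, 1.134, -0.082], TCP at [0.239, 0.577, 0.231] pointing down, gripper open.
Joint ranges: [-2.95, 2.95], [-0.29, 1.99], [-1.47, 1.44], [0.14, 2.54], [-1.03, 4.17], [0.13, 1.85], [-2.86, 2.86]. Speed limits (rad/s): [2.39, 2.39, 3.01, 3.01, 3.14, 3.14, 3.14].

### API

Orientations are given as a unit quaternion [w, x, y, z].
In Python, from bench import ctrl gives the robot as it stands. The module is installed in compiled form; this text tells all that it offers.
- The arm moves only by the shell command python3 -m pendant 'ROWS'. ROWS is JSON, a list of rows, each a list of 7 numbers: the shift along the tool's x, y, z each as a share of 400 mm, from -1 to 1, then the turn, a rotation vector about the tool's x, y, z each as a share of 360 degrees, from -1 to 1, then the opening, from 0 (shut) to 1 (fully open). A call has 1 to 20 rows; each row is the pose to reach, as a shift and turn from the pose commanded when the call began, along the tool's axes at that moment, turning the shorter way round; what a row does not reach only later rows make up. A row lasts 1/12 s, in which the tool goes at most 41.7 mm and 7.16 degrees, less where a joint would pass 70% of its speed; a pose out of reach is approached as far as the arm can. A call with a number of a shift or a turn outside -1 to 1 is refused whole. A call with a gripper value outside its range is refused whole. The fingers move at their own pace and stop on an object; the grip force is fixed at half the most. Time passes only in rows, so rows that repeat a pose let the fingers close. It gives the time, the measured TCP pose, the force, the opening and the grip force at its end, in the units of the state.
- ctrl.observe(): the state, without advancing time (a new reading comes with each control period).
- ctrl.capture(name): name is "scene" or "top"; returns a dict with "image" (480x640x3 uint8, red, green, blue), "z_map" (480x640 float32, m along the optical axis (not along the pixel's ray), 0 where there is no reading), "fx", "fy", "cx", "cy" (pixels), "extrinsics" (4x4, takes a point from camera to world coordinates). Camera axes: x right, y up, looking along -z (the intrinsics and any distortion apply to the point x, -y, -z); pixel columns grow to the right and rows downward; lengths in m; the calibration is good to about 2 mm. A picture is of the moment at which its call begins.
- ctrl.job_done(): hands the job in; it is judged then, once.
The state is a dict: "t": time; "qpos": joint angles; "dq": joint speeds; "joint_efforts": joint torques, N m; "ee_pos": TCP position; "tcp_rot": TCP orientation; "force": force on the tool from outside, world axes, zero at the start; "ft_torque": the same for the moment, N m; "opening": opening from 0.0 (shut) to 1.0 (fully open); "grasp_force": force on a finger pad.
Only numpy, scipy, OpenCV 4.12 (cv2) and the standard library are available. Lean on these libraries where they do the work, as an engineer would, in place of code of your own. Each camera call takes 0.05 s, during which the arm holds its last target. There are 200 camera calls.

### The job

Unlock the wooden chest: pull the looped spring clip sideways out of its upright pin, so that the sprung lid swings open. Lay the clip down flat on the table and let go of it, then take it again by its legs and slide it flat, loop first, under the low brass bridge until the loop is fully home against the stop inside. Leave the glass, tealight and cheese where they stand.

Things in the scene. Friction and masses are not known exactly. Their poses are not given: they have to be found in the camera images.
- clip: Steel R-shaped spring clip, 8 mm round wire, 144 mm long, about 110 g. Origin on the straight shank's axis, 40 mm from the loop's outer end. Own x: along the shank from loop to free tip (tip at x = 104 mm); z: in the clip's plane from shank to sprung leg; y: normal to that plane. Starts seated in the pin at its x = 50 mm, plane upright, leg on top over the pin, loop free to the pin's side.
- clip_loop (a point): Centre of the clip's round loop (clip x = -18, y = 0, z = 9 mm), 44 mm outside, 28 mm inside: it spans clip x -40 to 4 and z -13 to 31 mm. The clip comes out of the pin along its own -x, loop leading; the tip leaves the pin after 66 mm.
- clip_bump (a point): Bump of the sprung leg (clip x = 73, z = 12.5 mm, wire axis). The leg runs beside the shank at z = 18 mm to x = 60, dips to the bump, turns up and ends at x = 89. It gives only away from the shank: around x = 50 both wires can be pinched together, 26 mm wide. Pulling the clip, the bump must ride over the pin's top: about 5 to 15 N, then easy.
- chest: Fixed dark wooden chest with brass corners, 130 x 170 x 72 mm with its lid; origin at the centre of its underside, own x from its front to its back, z up. Its front carries the steel pin and the hasp.
- pin_hole (a point): Centre of the cross hole (11 mm, along the chest's y) in the upright steel pin, 24 mm thick, 95 mm in front of the chest's centre; hole 75 mm and pin top 91 mm above the table. The lid's brass hasp plate (46 mm wide) surrounds the pin, its top at 67 mm; the lid's top is at 72 mm.
- chest_lid (a joint): Chest lid, hinged at the chest's back: 0 shut, 1.2 rad fully open. The clip alone holds it shut; once the clip is out of the pin a weak spring opens it fully by itself in about 3 to 5 s.
- keeper: Fixed low bridge on the table with wooden sides and a brass top, 68 (x) x 94 (y) x 24 mm high. Origin on the table, own x is the direction in which the clip is slid in. Open at its -x face (at x = -28 mm): the tunnel has no floor but the table, is 66 mm wide and 18 mm high and ends at a stop face at x = +28 mm. With the clip home its loop centre is at x = +6 mm.
- glass: Standing tasting glass with red wine, 65 mm across, 155 mm tall; origin at its foot. Leave alone.
- tealight: Tealight in a metal cup, 38 mm across, 36 mm with flame; origin at its foot. Leave alone.
- cheese: Block of cheese, 52 x 58 x 30 mm; origin at its foot. Leave alone.
Not all that is in view belongs to the job. What is meant by the keeper is not turquoise, and is the larger of those in its own colour.

How it is judged:
By the outcome, as a careful person would: the job done as asked, in the order asked, and still so for the second after the job is handed in, with the robot touching nothing.
It also fails if it takes over 45 s, if anything falls off the work surface, if the arm or the gripper's body presses on something with over 40 N, if the wrist force passes 120 N, or if a joint passes its speed limit or range.

## Working session

There is one attempt and no reset: what is moved stays moved. The work goes in short steps, Python scripts to look and compute and a shell command to move; the robot and the scene stay as the last step left them, time stands still between calls to the robot, and variables do not carry over. Pictures are saved under pics/ and viewed, at most 10 in all, crops included, and the job is handed in when it is done.

```bash
mkdir -p pics
cat > h.py <<'E'
import numpy as np,cv2
from bench import ctrl
def cap(n,f=None):
    c=ctrl.capture(n)
    if f: cv2.imwrite('pics/'+f,c['image'][:,:,::-1])
    return c
def world(c):
    z=c['z_map'];v,u=np.mgrid[0:480,0:640]
    P=np.stack([(u-c['cx'])/c['fx']*z,-(v-c['cy'])/c['fy']*z,-z,np.ones_like(z)],-1)
    W=(P@c['extrinsics'].T)[...,:3]; W[z==0]=np.nan
    return W
E
python3 - <<'E'
from h import *
for n in('scene','top'):
    c=cap(n,n+'0.png');W=world(c);np.save(n+'0.npy',W);print(n,c['extrinsics'].round(3).tolist(),c['fx'])
s=ctrl.observe();print(s)
E
```

```text
scene [[0.598, 0.599, -0.533, -0.155], [-0.802, 0.432, -0.413, -0.562], [-0.017, 0.674, 0.738, 1.06], [0.0, 0.0, 0.0, 1.0]] 582.9372885458054
top [[0.001, 0.993, -0.118, 0.437], [-1.0, -0.002, -0.028, -0.046], [-0.028, 0.118, 0.993, 0.993], [0.0, 0.0, 0.0, 1.0]] 443.88401713993034
{'t': 0.1, 'qpos': array([-1.24620904,  0.41183347, -0.0127149 ,  1.59698863,  0.00558753,
        1.134314  , -0.08220041]), 'dq': array([ 0.00024803, -0.00195012,  0.00107671, -0.00198984,  0.00049073,
       -0.00076954, -0.00140594]), 'joint_efforts': array([ 3.06649134e-03, -6.01828837e+01,  6.84612393e-01, -3.00089335e+01,
        1.40514853e-02,  6.40660292e-03, -9.25033703e-06]), 'ee_pos': array([0.23908038, 0.57695843, 0.23051713]), 'tcp_rot': array([-1.00516467e-04,  1.95123078e-01,  9.80778474e-01, -7.47276004e-04]), 'force': array([ 0.09208823,  0.45729511, -0.00645411]), 'ft_torque': array([-0.06439391,  0.01864751,  0.00745812]), 'grasp_force': 0.0, 'opening': 1.0005487155084867}
```

View pics/top0.png

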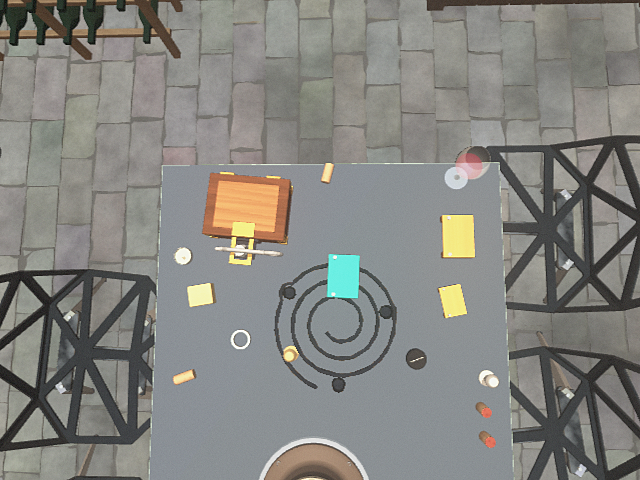

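View pics/scene0.png

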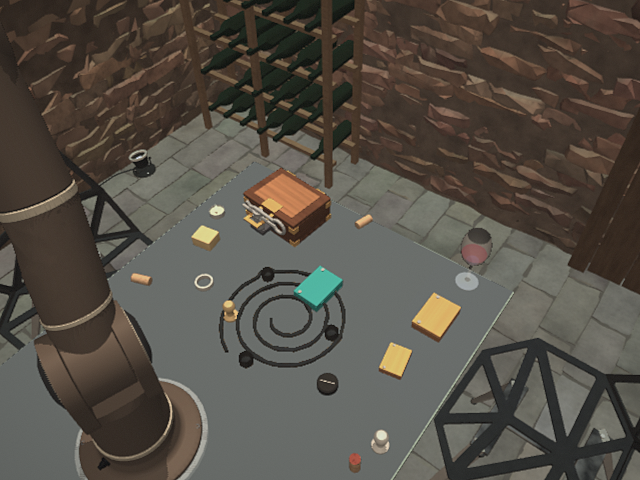

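Run:
```python
from h import *
t=cv2.imread('pics/top0.png');s=cv2.imread('pics/scene0.png')
r=lambda im,x,y,w,h:cv2.resize(im[y:y+h,x:x+w],(400,300),interpolation=cv2.INTER_CUBIC)
m=np.vstack([np.hstack([r(t,190,205,120,90),r(t,418,200,80,60)]),np.hstack([r(s,230,170,100,75),r(s,396,282,80,60)])])
cv2.imwrite('pics/crop0.png',m)
for n in('top','scene'):
    W=np.load(n+'0.npy');im=t if n=='top' else s
    hsv=cv2.cvtColor(im,cv2.COLOR_BGR2HSV)
    # keeper top
    x,y=(458,236) if n=='top' else (437,317)
    m=np.zeros((480,640),bool);m[y-35:y+35,x-32:x+32]=1
    print(n,'kz',W[y,x],'table',np.nanmedian(W[380:400,430:440] if n=='top' else W[340:350,180:190],axis=(0,1)))
    k=m&(abs(W[...,2]-W[y,x,2])<.006)
    (c,wh,a)=cv2.minAreaRect((W[k][:,:2]*1000).astype(np.float32));print(c,wh,a,k.sum())
    # chest lid top
    x,y=(247,200) if n=='top' else (290,195)
    m[:]=0;m[y-50:y+50,x-60:x+60]=1
    k=m&(abs(W[...,2]-W[y,x,2])<.005)
    nn,l,st,_=cv2.connectedComponentsWithStats(k.astype(np.uint8));k=l==l[y,x]
    print('lid',W[y,x],cv2.minAreaRect((W[k][:,:2]*1000).astype(np.float32)),k.sum())
```

```text
top kz [ 0.55539915 -0.31438941  0.02544603] table [ 2.26037064e-01 -2.59922787e-01  2.57219916e-06]
(556.08544921875, -315.18695068359375) (69.14379119873047, 93.0466079711914) 89.9837417602539 1350
lid [0.62687315 0.13909454 0.0763169 ] ((604.9454956054688, 141.7628936767578), (174.64749145507812, 159.43704223632812), 84.18804168701172) 5050
scene kz [ 0.55007368 -0.32016239  0.0205688 ] table [0.18946758 0.08031234 0.00032316]
(522.5031127929688, -316.75579833984375) (162.17984008789062, 69.71096801757812) 0.7578548192977905 1177
lid [0.61633743 0.13149134 0.07638635] ((609.7465209960938, 139.54795837402344), (177.109619140625, 143.2073211669922), 84.59027099609375) 2388
```

View pics/crop0.png

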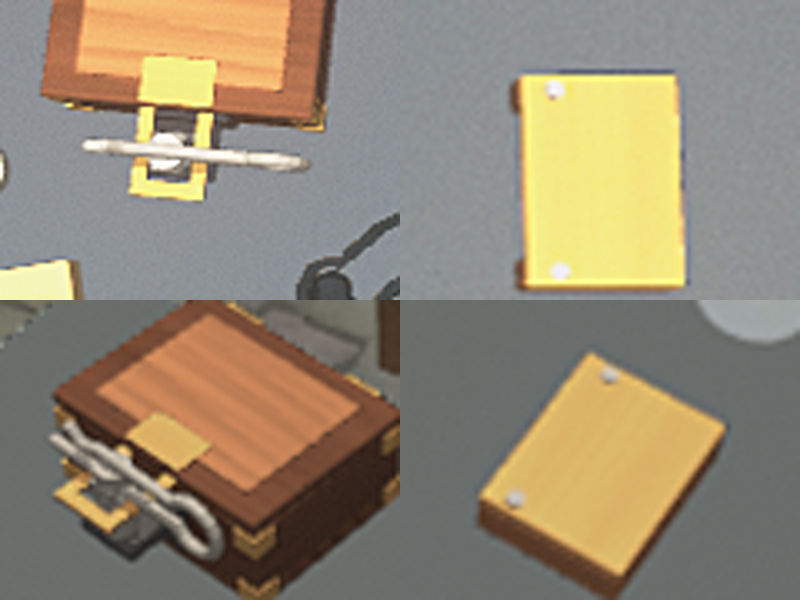

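Run:
```python
from h import *
t=cv2.imread('pics/top0.png');s=cv2.imread('pics/scene0.png')
C=ctrl.capture('top')
def bp(u,v,z,c=C):
    d=c['extrinsics'][:3,:3]@np.array([(u-c['cx'])/c['fx'],-(v-c['cy'])/c['fy'],-1]);o=c['extrinsics'][:3,3]
    return (o+d*(z-o[2])/d[2]).round(4)[:2]
print('pin top',bp(239.5,250.6,.091)); print('loop end',bp(282.4,254,.084),'tip',bp(215.5,248.5,.075))
W=np.load('top0.npy')
hs=cv2.cvtColor(t,cv2.COLOR_BGR2HSV)
m=np.zeros((480,640),bool);m[240:262,212:290]=1
k=m&(hs[...,1]<60)&(hs[...,2]>140)&(W[...,2]>.065)
P=W[k];print(len(P),P.min(0),P.max(0))
vx=cv2.fitLine(P[:,:2].astype(np.float32),cv2.DIST_HUBER,0,.001,.001).ravel();print(vx,np.degrees(np.arctan2(vx[1],vx[0])))
v,u=np.where(k)
f=cv2.fitLine(np.c_[u,v].astype(np.float32),cv2.DIST_HUBER,0,.1,.01).ravel();print(f,u.min(),u.max())
for z in(.084,.093):
  for uu in(u.min(),u.max()): print(z,bp(uu,f[3]+(uu-f[2])*f[1]/f[0],z))
S=np.load('scene0.npy');hs2=cv2.cvtColor(s,cv2.COLOR_BGR2HSV)
for b in [(75,.0,.065,.12)]:
  k2=(hs2[...,1]<60)&(hs2[...,2]>130)&(S[...,2]>.06)&(S[...,2]<.13)&(abs(S[...,0]-.51)<.05)&(abs(S[...,1]-.1)<.15)
  Q=S[k2];print('scene',len(Q),Q.min(0),Q.max(0));g=cv2.fitLine(Q[:,:2].astype(np.float32),cv2.DIST_HUBER,0,.001,.001).ravel();print(g)
# keeper brass by colour
h=(hs[...,0]>18)&(hs[...,0]<32)&(hs[...,1]>110)&(hs[...,2]>150)
q=np.zeros_like(h);q[205:265,435:482]=1
c,_=cv2.findContours((h&q).astype(np.uint8),0,2);c=max(c,key=len);r=cv2.minAreaRect(c);print(r)
print([bp(*p,.024).tolist() for p in cv2.boxPoints(r)],bp(*r[0],.024))
# lid corners colour-free: objects near
for n,p in dict(cheese=(201,295),tea=(183,256),glass=(456,178),turq=(343,276),pawn=(290,353)).items(): print(n,W[p[1],p[0]])
```

```text
pin top [0.5183 0.1494]
loop end [0.5118 0.0618] tip [0.5242 0.2034]
325 [0.50769767 0.06330344 0.06710941] [0.53079997 0.20280138 0.10901999]
[0.09134839 0.995819   0.5178627  0.13342644] 84.75881
[9.9632353e-01 8.5670546e-02 2.4756548e+02 2.5057779e+02] 215 281
0.084 [0.5249 0.2021]
0.084 [0.5129 0.0648]
0.093 [0.524  0.1996]
0.093 [0.5122 0.0637]
scene 212 [0.50690903 0.06179599 0.06595601] [0.54293355 0.19947446 0.10834701]
[0.08975945 0.99596345 0.5158319  0.12815732]
((458.0, 235.5), (41.0, 32.0), 90.0)
[[0.6021, -0.2816], [0.6019, -0.3512], [0.5118, -0.3477], [0.5119, -0.2788]] [ 0.5567 -0.3148]
cheese [0.42725155 0.24406994 0.03083556]
tea [0.51362286 0.29386242 0.0101476 ]
glass [ 0.68759928 -0.31765309  0.01411904]
turq [ 0.46866364 -0.06380788  0.02085141]
pawn [0.30790386 0.04769855 0.04911684]
```

```bash
cat >> h.py <<'E'
from scipy.spatial.transform import Rotation as R
def rot(q): return R.from_quat([q[1],q[2],q[3],q[0]])
def target(yang,tilt=0):
    "tool y at yang deg; tilt>0: tool z leans towards +y dir (then y rises)"
    y=np.array([np.cos(np.radians(yang)),np.sin(np.radians(yang)),0]);z=np.array([0,0,-1.]);x=np.cross(y,z)
    M=R.from_matrix(np.c_[x,y,z]); return M*R.from_euler('x',-tilt,degrees=True)
def row(p,T,s=None):
    s=s or ctrl.observe();A=rot(s['tcp_rot'])
    d=A.inv().apply(np.array(p)-s['ee_pos'])/.4; w=(A.inv()*T).as_rotvec()/(2*np.pi)
    return np.r_[d,w].round(4).tolist()
def st():
    s=ctrl.observe();A=rot(s['tcp_rot']).as_matrix()
    print('t',round(s['t'],2),'p',s['ee_pos'].round(4),'y',A[:,1].round(3),'z',A[:,2].round(3),'F',s['force'].round(1),'op',round(s['opening'],3),'g',round(s['grasp_force'],1),'q',s['qpos'].round(2))
E
python3 - <<'E'
from h import *
print(row([.42,.28,.23],target(-5.2)),target(-5.2,45).as_matrix().round(2))
E
```

```text
[-0.702, -0.5129, 0.0023, -0.0002, 0.0001, 0.2019] [[ 0.09  0.7   0.7 ]
 [ 1.   -0.06 -0.06]
 [ 0.    0.71 -0.71]]
```

```bash
python3 -m pendant '[[-0.702,-0.513,0,0,0,0.202,0.3],[-0.702,-0.513,0,0,0,0.202,0.3],[-0.702,-0.513,0,0,0,0.202,0.3],[-0.702,-0.513,0,0,0,0.202,0.3],[-0.702,-0.513,0,0,0,0.202,0.3],[-0.702,-0.513,0,0,0,0.202,0.3],[-0.702,-0.513,0,0,0,0.202,0.3],[-0.702,-0.513,0,0,0,0.202,0.3],[-0.702,-0.513,0,0,0,0.202,0.3],[-0.702,-0.513,0,0,0,0.202,0.3],[-0.702,-0.513,0,0,0,0.202,0.3],[-0.702,-0.513,0,0,0,0.202,0.3],[-0.702,-0.513,0,0,0,0.202,0.3]]'; python3 -c "
from h import *
st();print(row([.513,.084,.15],target(-5.2)))"
```

```text
t: 1.23
ee_pos: [0.4196, 0.2812, 0.2311]
tcp_rot: [-0.0, 0.737, 0.676, -0.0]
force: [-0.6, 0.4, -0.4]
opening: 0.302
grasp_force: 0.0
t 1.23 p [0.4196 0.2812 0.2311] y [ 0.996 -0.086 -0.   ] z [-0.  0. -1.] F [-0.6  0.4 -0.4] op 0.302 g 0.0 q [-0.97  0.21  0.34  1.9  -0.08  1.05 -0.69]
[-0.4711, 0.275, 0.2028, -0.0, 0.0, 0.0008]
```

```bash
python3 -m pendant '[[-0.471,0.275,0.2028,0,0,0.0008,0.3],[-0.471,0.275,0.2028,0,0,0.0008,0.3],[-0.471,0.275,0.2028,0,0,0.0008,0.3],[-0.471,0.275,0.2028,0,0,0.0008,0.3],[-0.471,0.275,0.2028,0,0,0.0008,0.3],[-0.471,0.275,0.2028,0,0,0.0008,0.3],[-0.471,0.275,0.2028,0,0,0.0008,0.3],[-0.471,0.275,0.2028,0,0,0.0008,0.3],[-0.471,0.275,0.2028,0,0,0.0008,0.3]]'; python3 -c "
from h import *
st();print(row([.513,.084,.087],target(-5.2)))
a=cap('top')['image'][200:290,190:310];b=cap('scene')['image'][140:260,220:380]
cv2.imwrite('pics/c1.png',np.hstack([cv2.resize(a,(400,300)),cv2.resize(b,(400,300))])[:,:,::-1])"
```

```text
t: 1.98
ee_pos: [0.5123, 0.0842, 0.1501]
tcp_rot: [-0.0, 0.739, 0.673, 0.0]
force: [0.6, 0.9, 0.1]
opening: 0.299
grasp_force: 0.0
t 1.98 p [0.5123 0.0842 0.1501] y [ 0.996 -0.093 -0.001] z [-0.     0.001 -1.   ] F [0.6 0.9 0.1] op 0.299 g 0.0 q [-0.6   0.34  0.43  1.96 -0.18  0.88 -0.17]
[-0.0004, 0.002, 0.1578, -0.0001, -0.0001, -0.0004]
```

View pics/c1.png

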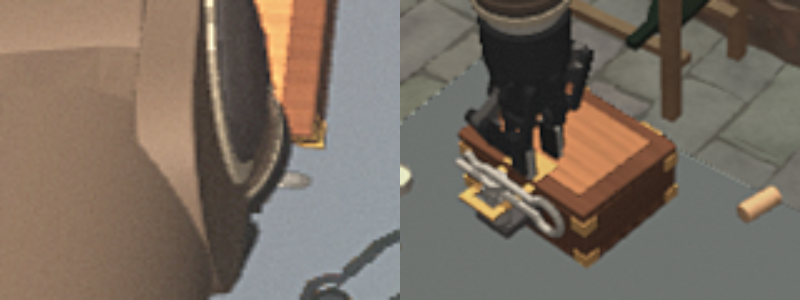

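```bash
python3 -m pendant '[[0,0.002,0.06,0,0,0,0.3],[0,0.002,0.11,0,0,0,0.3],[0,0.002,0.158,0,0,0,0.3],[0,0.002,0.158,0,0,0,0.3],[0,0.002,0.158,0,0,0,0],[0,0.002,0.158,0,0,0,0],[0,0.002,0.158,0,0,0,0],[0,0.002,0.158,0,0,0,0],[0,0.002,0.158,0,0,0,0],[0,0.002,0.158,0,0,0,0]]'; python3 -c "
from h import *
st()
u=np.array([.0907,.996,0])
print(row(np.array([.513,.084,.087])-.1*u,target(-5.2)))
b=cap('scene')['image'][140:260,220:380]
cv2.imwrite('pics/c2.png',cv2.resize(b,(640,480))[:,:,::-1])"
```

```text
t: 2.92
ee_pos: [0.5134, 0.0834, 0.0875]
tcp_rot: [-0.0, 0.74, 0.673, 0.001]
force: [-2.7, 3.6, -0.9]
opening: 0.069
grasp_force: 58.6
t 2.92 p [0.5134 0.0834 0.0875] y [ 0.995 -0.095  0.   ] z [ 0.001  0.001 -1.   ] F [-2.7  3.6 -0.9] op 0.069 g 58.6 q [-0.56  0.43  0.4   2.01 -0.24  0.74 -0.12]
[-0.2486, 0.0001, 0.001, 0.0001, -0.0002, -0.0008]
```

View pics/c2.png

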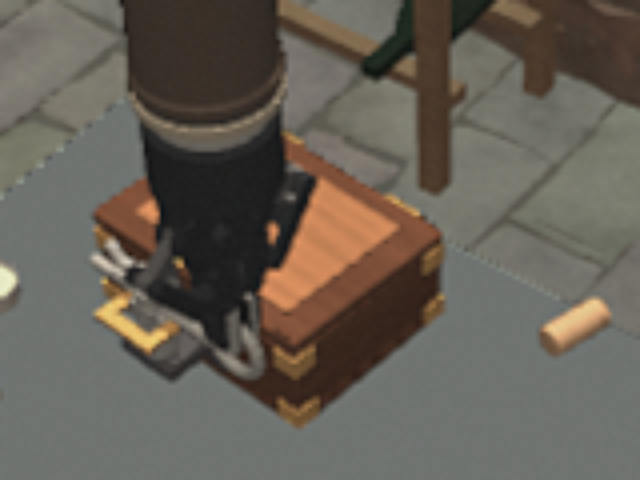

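```bash
python3 -m pendant '[[-0.02,0,0,0,0,0,0],[-0.04,0,0,0,0,0,0],[-0.06,0,0,0,0,0,0],[-0.08,0,0,0,0,0,0],[-0.1,0,0,0,0,0,0],[-0.12,0,0,0,0,0,0],[-0.12,0,0,0,0,0,0]]'; python3 -c "
from h import *
st()"
```

```text
t: 3.55
ee_pos: [0.5089, 0.0323, 0.0872]
tcp_rot: [0.001, 0.741, 0.671, -0.0]
force: [-1.1, -1.7, -1.3]
opening: 0.067
grasp_force: 58.6
t 3.55 p [0.5089 0.0323 0.0872] y [ 0.995 -0.099  0.001] z [ 0.001 -0.001 -1.   ] F [-1.1 -1.7 -1.3] op 0.067 g 58.6 q [-0.48  0.42  0.41  2.04 -0.24  0.73 -0.03]
```

```bash
python3 -m pendant '[[-0.04,0,0,0,0,0,0],[-0.08,0,0,0,0,0,0],[-0.12,0,0,0,0,0,0],[-0.16,0,0,0,0,0,0],[-0.16,0,-0.1,0,0,0,0],[-0.16,0,-0.2,0,0,0,0],[-0.16,0,-0.2,0,0,0,0],[-0.16,0,-0.2,0,0,0,0]]'; python3 -c "
from h import *
st()
a=cap('top')['image'][150:330,180:420];b=cap('scene')['image'][100:280,200:440]
cv2.imwrite('pics/c3.png',np.hstack([cv2.resize(a,(400,300)),cv2.resize(b,(400,300))])[:,:,::-1])"
```

```text
t: 4.22
ee_pos: [0.5041, -0.0294, 0.1691]
tcp_rot: [0.001, 0.741, 0.672, 0.002]
force: [-0.3, -0.7, -2.7]
opening: 0.063
grasp_force: 58.9
t 4.22 p [ 0.5041 -0.0294  0.1691] y [ 0.995 -0.097  0.005] z [ 0.005  0.    -1.   ] F [-0.3 -0.7 -2.7] op 0.063 g 58.9 q [-0.42  0.29  0.47  1.98 -0.16  0.9   0.03]
```

View pics/c3.png

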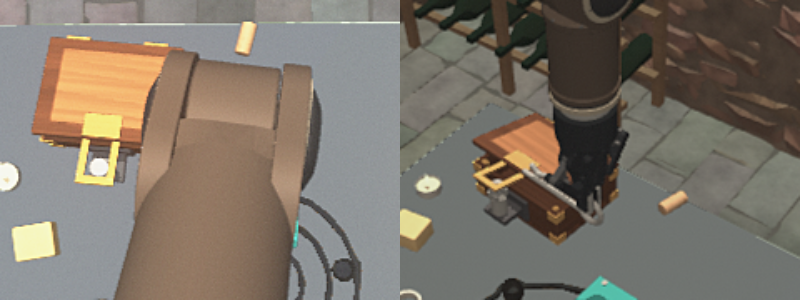

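```bash
python3 -c "
from h import *
print(row([.555,-.2,.13],target(0,24)),row([.555,-.2,.09],target(0,48)))"
```

```text
[-0.4131, 0.1728, 0.0913, -0.0667, 0.0032, -0.0151] [-0.4131, 0.1729, 0.1913, -0.1333, 0.0064, -0.0144]
```

```bash
python3 -m pendant '[[-0.1,0.04,0,0,0,-0.004,0],[-0.2,0.08,0.02,-0.01,0,-0.008,0],[-0.3,0.12,0.04,-0.02,0.001,-0.015,0],[-0.4131,0.1728,0.06,-0.04,0.002,-0.015,0],[-0.4131,0.1728,0.0913,-0.0667,0.003,-0.015,0],[-0.4131,0.1728,0.0913,-0.0667,0.003,-0.015,0],[-0.4131,0.1728,0.12,-0.0833,0.004,-0.015,0],[-0.4131,0.1728,0.15,-0.1,0.005,-0.015,0],[-0.4131,0.1728,0.17,-0.1167,0.006,-0.0145,0],[-0.4131,0.1728,0.1913,-0.1333,0.0064,-0.0144,0],[-0.4131,0.1728,0.1913,-0.1333,0.0064,-0.0144,0],[-0.4131,0.1728,0.1913,-0.1333,0.0064,-0.0144,0],[-0.4131,0.1728,0.1913,-0.1333,0.0064,-0.0144,0]]'; python3 -c "
from h import *
st()
print(row([.555,-.2,.03],target(0,48)))
a=cap('top')['image'][150:330,260:500];b=cap('scene')['image'][150:360,260:540]
cv2.imwrite('pics/c4.png',np.hstack([cv2.resize(a,(400,300)),cv2.resize(b,(400,300))])[:,:,::-1])"
```

```text
t: 5.4
ee_pos: [0.5567, -0.2236, 0.1317]
tcp_rot: [0.203, 0.657, 0.679, 0.259]
force: [0.2, -0.6, -3.0]
opening: 0.069
grasp_force: 59.0
t 5.4 p [ 0.5567 -0.2236  0.1317] y [0.786 0.004 0.618] z [ 0.615  0.084 -0.784] F [ 0.2 -0.6 -3. ] op 0.069 g 59.0 q [ 1.13  0.44 -0.73  2.19 -1.03  0.13  1.56]
[0.0428, -0.1603, 0.2016, -0.0273, -0.0135, -0.0006]
```

View pics/c4.png

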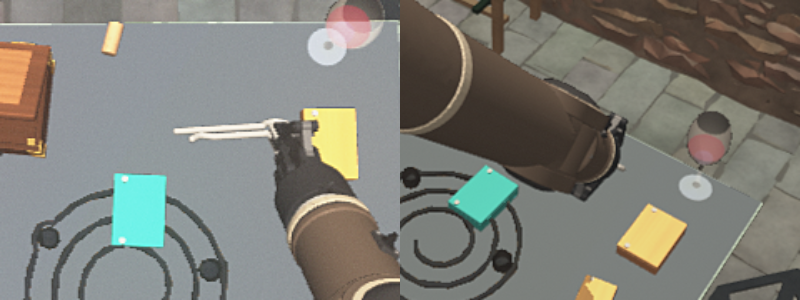

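```bash
python3 -c "
from h import *
print(row([.53,-.15,.17],target(0,0)),row([.54,-.15,.15],target(0,-25)))"
```

```text
[0.2092, 0.01, -0.098, 0.1059, -0.0121, 0.0031] [0.205, -0.0012, -0.0433, 0.1753, -0.0115, 0.0058]
```

```bash
python3 -m pendant '[[0.2092,0.01,-0.098,0.1059,-0.0121,0.0031,0],[0.2092,0.01,-0.098,0.1059,-0.0121,0.0031,0],[0.2092,0.01,-0.098,0.1059,-0.0121,0.0031,0],[0.2092,0.01,-0.098,0.1059,-0.0121,0.0031,0],[0.2092,0.01,-0.098,0.1059,-0.0121,0.0031,0],[0.2092,0.01,-0.098,0.1059,-0.0121,0.0031,0],[0.2092,0.01,-0.098,0.1059,-0.0121,0.0031,0],[0.2092,0.01,-0.098,0.1059,-0.0121,0.0031,0]]'; python3 -c "
from h import *
st()
print(row([.54,-.15,.15],target(0,-25)))
print(row([.55,-.15,.11],target(0,-48)))"
```

```text
t: 6.17
ee_pos: [0.5304, -0.143, 0.1726]
tcp_rot: [0.05, 0.693, 0.716, 0.072]
force: [0.0, 1.8, -3.2]
opening: 0.067
grasp_force: 59.0
t 6.17 p [ 0.5304 -0.143   0.1726] y [0.985 0.03  0.172] z [ 0.171  0.034 -0.985] F [ 0.   1.8 -3.2] op 0.067 g 59.0 q [ 0.1   0.26  0.15  1.99 -0.16  0.74  0.38]
[-0.02, 0.0135, 0.0591, 0.0968, -0.0038, 0.0063]
[-0.0237, 0.0209, 0.1618, 0.1607, -0.0026, 0.0071]
```

```bash
python3 -m pendant '[[0,0,0.01,0.02,0,0.002,0],[-0.01,0,0.03,0.04,-0.001,0.003,0],[-0.02,0.01,0.04,0.06,-0.002,0.004,0],[-0.02,0.0135,0.0591,0.08,-0.003,0.005,0],[-0.02,0.0135,0.0591,0.0968,-0.0038,0.0063,0],[-0.022,0.017,0.09,0.115,-0.003,0.007,0],[-0.022,0.019,0.12,0.13,-0.003,0.007,0],[-0.023,0.02,0.14,0.145,-0.0026,0.007,0],[-0.0237,0.0209,0.1618,0.1607,-0.0026,0.0071,0],[-0.0237,0.0209,0.1618,0.1607,-0.0026,0.0071,0],[-0.0237,0.0209,0.1618,0.1607,-0.0026,0.0071,0]]'; python3 -c "
from h import *
st()
print(row([.55,-.15,.035],target(0,-48)))"
```

```text
t: 7.08
ee_pos: [0.5514, -0.1484, 0.1043]
tcp_rot: [-0.288, 0.644, 0.648, -0.289]
force: [0.1, -0.4, -0.6]
opening: 0.068
grasp_force: 59.0
t 7.08 p [ 0.5514 -0.1484  0.1043] y [ 0.668  0.005 -0.745] z [-0.744 -0.003 -0.668] F [ 0.1 -0.4 -0.6] op 0.068 g 59.0 q [ 0.01  0.99  0.22  1.17 -0.02  1.82  0.22]
[-0.0041, 0.1267, 0.1184, -0.0003, 0.0005, 0.0008]
```

```bash
python3 -m pendant '[[0,0.03,0.03,0,0,0,0],[0,0.06,0.06,0,0,0,0],[0,0.095,0.09,0,0,0,0],[-0.004,0.1267,0.1184,0,0,0,0],[-0.004,0.1267,0.1184,0,0,0,0],[-0.004,0.1267,0.1184,0,0,0,0]]'; python3 -c "
from h import *
st()
W=world(cap('top'));v=W[(abs(W[...,0]-.56)<.1)&(W[...,1]>-.17)&(W[...,1]<.02)&(W[...,2]>.012)&(W[...,2]<.12)]
for y in np.arange(-.15,.02,.01):
  q=v[abs(v[:,1]-y)<.005]
  if len(q): print(y.round(3),len(q),q[q[:,2].argmax()].round(3),q[q[:,2].argmin()].round(3))
print(row([.55,-.15,.024],target(0,-46)))"
```

```text
t: 7.58
ee_pos: [0.5504, -0.1525, 0.0388]
tcp_rot: [-0.288, 0.646, 0.647, -0.285]
force: [-0.1, 0.4, -0.6]
opening: 0.066
grasp_force: 59.0
t 7.58 p [ 0.5504 -0.1525  0.0388] y [ 0.672  0.004 -0.741] z [-0.741  0.003 -0.672] F [-0.1  0.4 -0.6] op 0.066 g 59.0 q [ 0.02  1.06  0.21  1.18 -0.03  1.73  0.22]
[0.0065, 0.0271, 0.0285, -0.0048, -0.0004, 0.0005]
```

```bash
python3 -c "
from h import *
a=cap('top')['image'][150:330,260:500];b=cap('scene')['image'][150:360,260:540]
cv2.imwrite('pics/c5.png',np.hstack([cv2.resize(a,(400,300)),cv2.resize(b,(400,300))])[:,:,::-1])"
```

```text
(no output)
```

View pics/c5.png

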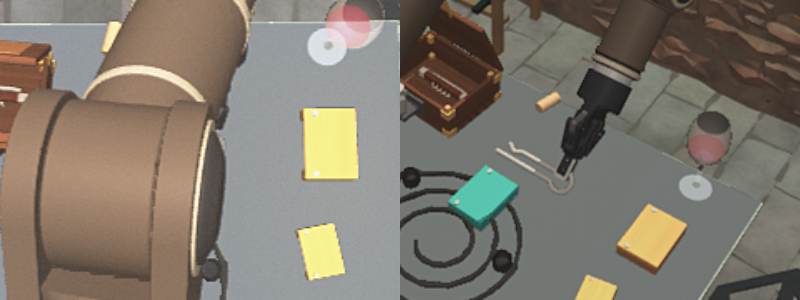

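```bash
python3 -m pendant '[[0.0065,0.0135,0.014,-0.003,0,0,0],[0.0065,0.0271,0.0285,-0.005,0,0,0],[0.0065,0.033,0.034,-0.005,0,0,0],[0.0065,0.033,0.034,-0.005,0,0,0]]'; python3 -c "
from h import *
st()
print(row([.55,-.15,.017],target(0,-46)))"
```

```text
t: 8.07
ee_pos: [0.5501, -0.1497, 0.0208]
tcp_rot: [-0.277, 0.65, 0.652, -0.274]
force: [0.5, -0.0, -1.1]
opening: 0.067
grasp_force: 59.0
t 8.07 p [ 0.5501 -0.1497  0.0208] y [ 0.696  0.004 -0.718] z [-0.718  0.002 -0.696] F [ 0.5 -0.  -1.1] op 0.067 g 59.0 q [ 0.02  1.06  0.2   1.21 -0.04  1.67  0.21]
[-0.0008, 0.0067, 0.0068, 0.0002, -0.0004, 0.0006]
```

```bash
python3 -m pendant '[[0,0.003,0.003,0,0,0,0],[0,0.003,0.003,0,0,0,0.22],[0,0.003,0.003,0,0,0,0.22],[0,0.003,0.003,0,0,0,0.22],[0,0.003,0.003,0,0,0,0.22]]'; python3 -c "
from h import *
st()"
```

```text
t: 8.48
ee_pos: [0.5503, -0.1497, 0.0191]
tcp_rot: [-0.277, 0.65, 0.652, -0.274]
force: [-0.3, 0.2, 0.6]
opening: 0.223
grasp_force: 0.2
t 8.48 p [ 0.5503 -0.1497  0.0191] y [ 0.696  0.004 -0.718] z [-0.718  0.002 -0.696] F [-0.3  0.2  0.6] op 0.223 g 0.2 q [ 0.02  1.06  0.2   1.21 -0.04  1.67  0.21]
```

```bash
python3 -m pendant '[[0,0,-0.02,0,0,0,0.22],[0,0,-0.04,0,0,0,0.22],[0,0,-0.06,0,0,0,0.25],[0,0,-0.08,0,0,0,0.3],[0,0,-0.1,0,0,0,0.3],[0,0,-0.14,0,0,0,0.3],[0,0,-0.18,0,0,0,0.3],[0,0,-0.22,0,0,0,0.3],[0,0,-0.22,0,0,0,0.3]]'; python3 -c "
from h import *
st();print(row([.5,-.05,.25],target(-3,0)))
b=cap('scene')['image'][210:360,300:500]
cv2.imwrite('pics/c6.png',cv2.resize(b,(640,480))[:,:,::-1])"
```

```text
t: 9.23
ee_pos: [0.6099, -0.149, 0.0785]
tcp_rot: [-0.271, 0.651, 0.655, -0.271]
force: [0.3, 1.0, 0.1]
opening: 0.297
grasp_force: 0.0
t 9.23 p [ 0.6099 -0.149   0.0785] y [ 0.706  0.005 -0.708] z [-0.708 -0.001 -0.706] F [0.3 1.  0.1] op 0.297 g 0.0 q [-0.02  1.09  0.31  1.   -0.1   1.85  0.26]
[0.2497, -0.4964, -0.1083, -0.1253, 0.0032, 0.0087]
```

View pics/c6.png

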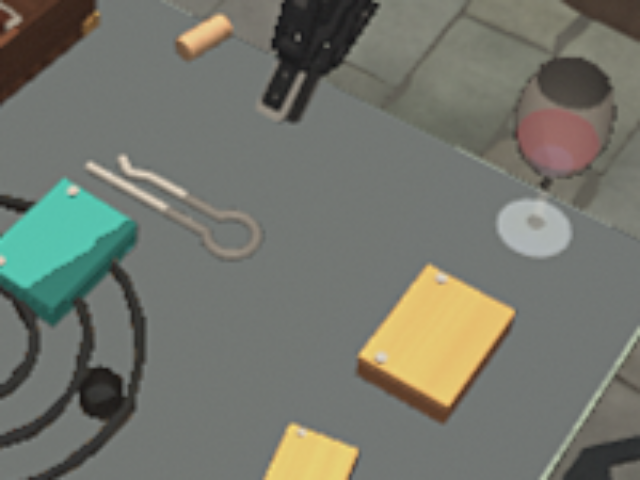

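Run:
```python
from h import *
c=cap('scene');W=world(c)
# intersect rays with wire mid plane z=.004
v,u=np.mgrid[0:480,0:640];E=c['extrinsics']
d=np.stack([(u-c['cx'])/c['fx'],-(v-c['cy'])/c['fy'],-np.ones(u.shape)],-1)@E[:3,:3].T
X=E[:3,3]+d*((.005-E[2,3])/d[...,2])[...,None]
im=cv2.cvtColor(c['image'],cv2.COLOR_RGB2HSV).astype(int)
g=c['image'].astype(int)
box=np.zeros((480,640),bool);box[250:296,322:386]=1
bg=np.median(g[290:300,330:360].reshape(-1,3),0);print(bg)
k=box&((g[...,0]-bg[0])>18)&((g[...,0]-g[...,2])>8)&(g[...,1]-g[...,0]<10)&(W[...,2]<.02)
P=X[k][:,:2];P=P[(P[:,0]>.515)]
print(len(P),P.min(0),P.max(0))
np.save('P.npy',P)
big=cv2.resize((k*255).astype(np.uint8)[245:300,318:390],None,fx=1,fy=1)
for r in k[250:296:1,322:386]: print(''.join('#' if a else '.' for a in r))
print(W[k][:,2].max())
```

```text
[115. 119. 115.]
279 [ 0.53708107 -0.16961046] [ 0.57683807 -0.028344  ]
................................................................
................................................................
................................................................
................................................................
................................................................
................................................................
................................................................
................................................................
...............###..............................................
...............###..............................................
.....##........####.............................................
.....####......####.............................................
.....#####......####............................................
......######....#########.......................................
........######...##########.....................................
..........######.....########.......................
[... 1283 characters left out ...]
.......##.............##.....
...........................................###..........##......
............................................###.......###.......
.............................................###########........
...............................................#######..........
................................................................
................................................................
................................................................
................................................................
................................................................
................................................................
0.013950075334978163
```

Run:
```python
from h import *
from scipy.optimize import minimize
from scipy.spatial import cKDTree
P=np.load('P.npy')*1000
a=np.radians(np.linspace(20,380,80))
a=np.linspace(0,2*np.pi,80)
L=[np.c_[-18+18*np.cos(a),9+18*np.sin(a)],np.c_[np.linspace(-2,104,80),np.zeros(80)],np.c_[np.linspace(-2,60,50),np.full(50,18)],np.c_[np.linspace(60,73,10),np.linspace(18,12.5,10)],np.c_[np.linspace(73,89,10),np.linspace(12.5,24,10)]]
L=np.vstack(L);L=L[~((np.hypot(L[:,0]+18,L[:,1]-9)<19)&(L[:,0]>-3)&(abs(L[:,1]-9)<8.5))]
def T(p):  # clip x -> +y, clip z -> +x
    th=p[2];ex=np.array([np.sin(th),np.cos(th)]);ez=np.array([np.cos(th),-np.sin(th)])
    return p[:2]+L[:,:1]*ex+L[:,1:]*ez
f=lambda p:np.minimum(cKDTree(T(p)).query(P)[0],8).mean()+.3*np.minimum(cKDTree(P).query(T(p))[0],8).mean()
r=min((minimize(f,[548+dx,-130+dy,th],method='Nelder-Mead') for dx in(-5,0) for dy in(-5,5) for th in(-.1,0,.1)),key=lambda r:r.fun)
print(r.x,np.degrees(r.x[2]),r.fun)
p=r.x;th=p[2]
loc=lambda x,z:p[:2]+x*np.array([np.sin(th),np.cos(th)])+z*np.array([np.cos(th),-np.sin(th)])
print('loop',loc(-18,9),'grip',loc(50,9),'tip',loc(104,0))
c=ctrl.capture('scene');W=world(c)
# keeper top corners from scene
im=cv2.cvtColor(c['image'],cv2.COLOR_RGB2HSV)
m=((im[...,0]>15)&(im[...,0]<32)&(im[...,1]>110)&(im[...,2]>165)).astype(np.uint8);q=np.zeros_like(m);q[285:345,405:468]=1
cn,_=cv2.findContours(m*q,0,2);cn=max(cn,key=cv2.contourArea);E=c['extrinsics']
u,v=cn[:,0,0],cn[:,0,1];d=np.c_[(u-c['cx'])/c['fx'],-(v-c['cy'])/c['fy'],-np.ones(len(u))]@E[:3,:3].T
X=E[:3,3]+d*((.024-E[2,3])/d[:,2])[:,None];print(cv2.minAreaRect((X[:,:2]*1000).astype(np.float32)))
s=ctrl.observe();print(row([.555,loc(50,9)[1]/1000,.2],target(0,0)))
```

```text
[ 5.47956604e+02 -1.32211844e+02  4.30506970e-03] 0.24666232421928452 2.124794857302806
loop [ 556.87902969 -150.25042235] grip [557.17177352 -82.2510525 ] tip [548.40432997 -28.2128074 ]
((554.1288452148438, -315.5956726074219), (92.74689483642578, 67.3993911743164), 0.20373643934726715)
[0.1684, -0.3104, -0.1236, -0.1264, -0.0002, 0.0006]
```

```bash
python3 -m pendant '[[0.02,-0.05,-0.1,-0.01,0,0,0.42],[0.06,-0.12,-0.12,-0.03,0,0,0.42],[0.1,-0.2,-0.1236,-0.05,0,0,0.42],[0.1684,-0.27,-0.1236,-0.07,0,0,0.42],[0.1684,-0.3104,-0.1236,-0.09,0,0,0.42],[0.1684,-0.3104,-0.1236,-0.11,0,0,0.42],[0.1684,-0.3104,-0.1236,-0.1264,0,0,0.42],[0.1684,-0.3104,-0.1236,-0.1264,0,0,0.42],[0.1684,-0.3104,-0.1236,-0.1264,0,0,0.42],[0.1684,-0.3104,-0.1236,-0.1264,0,0,0.42]]'; python3 -c "
from h import *
st()
print(row([.557,-.08,.03],target(0,0)))"
```

```text
t: 10.22
ee_pos: [0.5552, -0.0822, 0.2004]
tcp_rot: [-0.001, 0.706, 0.708, 0.001]
force: [0.9, -0.9, 1.3]
opening: 0.421
grasp_force: 0.0
t 10.22 p [ 0.5552 -0.0822  0.2004] y [1.    0.003 0.   ] z [ 0.     0.003 -1.   ] F [ 0.9 -0.9  1.3] op 0.421 g 0.0 q [-0.16  0.34  0.29  1.81 -0.11  1.02  0.17]
[0.0042, 0.0045, 0.4261, 0.0, -0.0005, 0.0005]
```

```bash
python3 -m pendant '[[0.004,0.0045,0.1,0,0,0,0.42],[0.004,0.0045,0.2,0,0,0,0.42],[0.004,0.0045,0.3,0,0,0,0.42],[0.004,0.0045,0.4,0,0,0,0.42],[0.004,0.0045,0.44,0,0,0,0.42],[0.004,0.0045,0.47,0,0,0,0.42],[0.004,0.0045,0.487,0,0,0,0.42],[0.004,0.0045,0.487,0,0,0,0.42],[0.004,0.0045,0.487,0,0,0,0.42]]'; python3 -c "
from h import *
st()
print(row([.557,-.08,.001],target(0,0)))"
```

```text
t: 10.97
ee_pos: [0.5583, -0.0805, 0.0057]
tcp_rot: [-0.0, 0.706, 0.708, 0.002]
force: [-0.2, -0.2, 0.9]
opening: 0.42
grasp_force: 0.0
t 10.97 p [ 0.5583 -0.0805  0.0057] y [1.    0.003 0.002] z [ 0.002  0.003 -1.   ] F [-0.2 -0.2  0.9] op 0.42 g 0.0 q [-0.1   0.61  0.21  1.94 -0.21  0.62  0.25]
[0.0012, -0.0033, 0.0116, 0.0003, -0.0004, 0.0004]
```

```bash
python3 -m pendant '[[0.001,-0.003,0.006,0,0,0,0.42],[0.001,-0.003,0.011,0,0,0,0.42],[0.001,-0.003,0.011,0,0,0,0.36],[0.001,-0.003,0.011,0,0,0,0.2],[0.001,-0.003,0.011,0,0,0,0.2],[0.001,-0.003,0.011,0,0,0,0.2],[0.001,-0.003,0.011,0,0,0,0.2]]'; python3 -c "
from h import *
st()
print(row([.557,-.2,.001],target(0,0)))"
```

```text
t: 11.55
ee_pos: [0.5568, -0.0798, 0.0021]
tcp_rot: [0.0, 0.706, 0.708, 0.002]
force: [-1.0, 0.4, 7.0]
opening: 0.243
grasp_force: 58.6
t 11.55 p [ 0.5568 -0.0798  0.0021] y [1.    0.003 0.003] z [ 0.003  0.003 -1.   ] F [-1.   0.4  7. ] op 0.243 g 58.6 q [-0.1   0.61  0.21  1.95 -0.22  0.61  0.26]
[-0.3005, -0.0002, 0.0018, 0.0005, -0.0005, 0.0004]
```

```bash
python3 -m pendant '[[0,0,0,0,0,0,0.42],[0,0,0,0,0,0,0.42],[0,0,0,0,0,0,0.42],[0,0,0.006,0,0,0,0.38],[0,0,0.01,0,0,0,0.36],[0,0,0.01,0,0,0,0.36]]'; python3 -c "
from h import *
st()"
```

```text
t: 12.05
ee_pos: [0.5575, -0.08, -0.0005]
tcp_rot: [0.0, 0.706, 0.708, 0.003]
force: [-5.5, 1.5, 28.4]
opening: 0.364
grasp_force: 14.2
t 12.05 p [ 5.575e-01 -8.000e-02 -5.000e-04] y [1.    0.002 0.004] z [ 0.004  0.003 -1.   ] F [-5.5  1.5 28.4] op 0.364 g 14.2 q [-0.1   0.61  0.21  1.95 -0.22  0.6   0.26]
```

```bash
python3 -m pendant '[[0,0,-0.005,0,0,0,0.36],[0,0,-0.005,0,0,0,0.36],[0,0,-0.005,0,0,0,0.15],[0,0,-0.005,0,0,0,0.15],[0,0,-0.005,0,0,0,0.15],[0,0,-0.005,0,0,0,0.15],[0,0,-0.005,0,0,0,0.15]]'; python3 -c "
from h import *
st()
b=cap('scene')['image'][225:315,310:430]
cv2.imwrite('pics/c7.png',cv2.resize(b,(800,600))[:,:,::-1])"
```

```text
t: 12.63
ee_pos: [0.5569, -0.0801, 0.0003]
tcp_rot: [0.0, 0.706, 0.708, 0.002]
force: [-3.7, 1.1, 18.8]
opening: 0.249
grasp_force: 61.6
t 12.63 p [ 5.569e-01 -8.010e-02  3.000e-04] y [1.    0.003 0.003] z [ 0.003  0.003 -1.   ] F [-3.7  1.1 18.8] op 0.249 g 61.6 q [-0.1   0.61  0.21  1.95 -0.22  0.6   0.26]
```

View pics/c7.png

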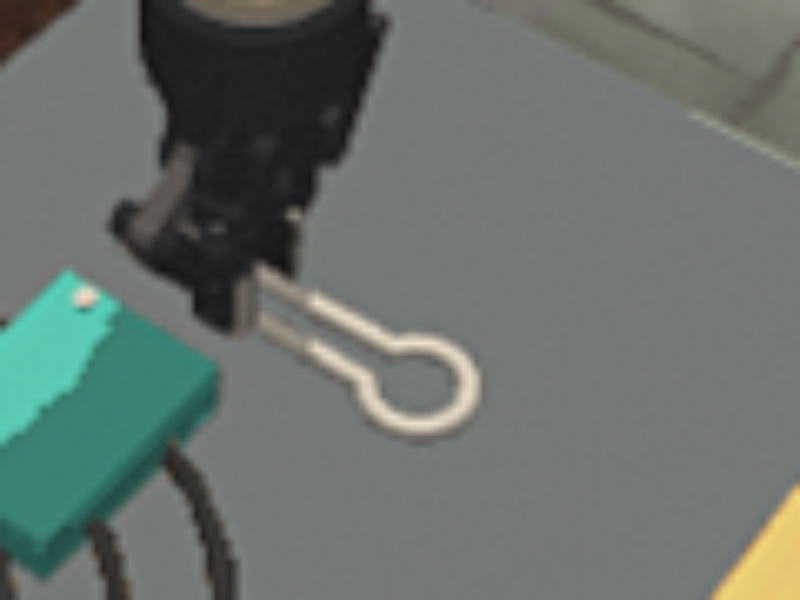

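```bash
python3 -m pendant '[[0,0,-0.006,0,0,0,0.15],[-0.03,0,-0.006,0,0,0,0.15],[-0.06,0,-0.006,0,0,0,0.15],[-0.09,0,-0.006,0,0,0,0.15],[-0.12,0,-0.006,0,0,0,0.15],[-0.15,0,-0.006,0,0,0,0.15],[-0.18,0,-0.006,0,0,0,0.15],[-0.21,0,-0.006,0,0,0,0.15],[-0.24,0,-0.006,0,0,0,0.15],[-0.26,0,-0.006,0,0,0,0.15],[-0.26,0,-0.006,0,0,0,0.15]]'
python3 - <<'E'
from h import *
st()
c=cap('scene');g=c['image'].astype(int);W=world(c)
v,u=np.mgrid[0:480,0:640];E=c['extrinsics']
d=np.stack([(u-c['cx'])/c['fx'],-(v-c['cy'])/c['fy'],-np.ones(u.shape)],-1)@E[:3,:3].T
X=E[:3,3]+d*((.005-E[2,3])/d[...,2])[...,None]
k=(g[...,0]-115>18)&((g[...,0]-g[...,2])>8)&((g[...,0]-g[...,2])<45)&(g[...,1]-g[...,0]<10)&(abs(X[...,0]-.557)<.04)&(X[...,1]<-.19)&(X[...,1]>-.285)
P=X[k];print(len(P),P.min(0),P.max(0))
E
```

```text
t: 13.6
ee_pos: [0.5562, -0.1869, 0.0011]
tcp_rot: [0.0, 0.707, 0.707, 0.001]
force: [-0.2, 0.3, -2.2]
opening: 0.25
grasp_force: 58.8
t 13.6 p [ 0.5562 -0.1869  0.0011] y [ 1.    -0.     0.002] z [ 0.002  0.002 -1.   ] F [-0.2  0.3 -2.2] op 0.25 g 58.8 q [ 0.09  0.64  0.21  1.88 -0.21  0.64  0.43]
254 [ 0.51869629 -0.27651035  0.005     ] [ 0.59350578 -0.19065562  0.005     ]
```

```bash
python3 -m pendant '[[-0.02,0,0,0,0,0,0.15],[-0.04,0,0,0,0,0,0.15],[-0.06,0,0,0,0,0,0.15],[-0.08,0,0,0,0,0,0.15],[-0.1,0,0,0,0,0,0.15],[-0.12,0,0,0,0,0,0.15],[-0.13,0,0,0,0,0,0.15],[-0.13,0,0,0,0,0,0.15]]'; python3 -c "
from h import *
st()"
```

```text
t: 14.32
ee_pos: [0.5563, -0.2377, 0.0009]
tcp_rot: [-0.0, 0.707, 0.707, 0.001]
force: [0.7, -0.1, -0.4]
opening: 0.245
grasp_force: 58.8
t 14.32 p [ 0.5563 -0.2377  0.0009] y [1.    0.001 0.002] z [ 0.002  0.002 -1.   ] F [ 0.7 -0.1 -0.4] op 0.245 g 58.8 q [ 0.18  0.66  0.2   1.84 -0.21  0.66  0.5 ]
```

```bash
python3 -m pendant '[[-0.008,0,0,0,0,0,0.15],[-0.016,0,0,0,0,0,0.15],[-0.02,0,0,0,0,0,0.15],[-0.02,0,0,0,0,0,0.15]]'; python3 -c "
from h import *
st()"
```

```text
t: 14.65
ee_pos: [0.5567, -0.2442, 0.0009]
tcp_rot: [-0.0, 0.706, 0.708, 0.002]
force: [0.5, -0.3, -1.4]
opening: 0.248
grasp_force: 58.8
t 14.65 p [ 0.5567 -0.2442  0.0009] y [1.    0.003 0.002] z [ 0.002  0.003 -1.   ] F [ 0.5 -0.3 -1.4] op 0.248 g 58.8 q [ 0.19  0.66  0.2   1.83 -0.21  0.67  0.51]
```

```bash
python3 -m pendant '[[-0.005,0,0,0,0,0,0.15],[-0.01,0,0,0,0,0,0.15],[-0.01,0,0,0,0,0,0.15]]'; python3 -c "
from h import *
st()";python3 -m pendant '[[-0.005,0,0,0,0,0,0.15],[-0.01,0,0,0,0,0,0.15],[-0.01,0,0,0,0,0,0.15]]'; python3 -c "
from h import *
st()"
```

```text
t: 14.9
ee_pos: [0.5566, -0.2449, 0.0005]
tcp_rot: [-0.002, 0.705, 0.709, 0.002]
force: [-0.8, 6.5, 0.6]
opening: 0.247
grasp_force: 59.3
t 14.9 p [ 5.566e-01 -2.449e-01  5.000e-04] y [1.    0.005 0.   ] z [ 0.     0.007 -1.   ] F [-0.8  6.5  0.6] op 0.247 g 59.3 q [ 0.2   0.67  0.2   1.83 -0.21  0.67  0.52]
t: 15.15
ee_pos: [0.5566, -0.2451, 0.0005]
tcp_rot: [-0.004, 0.705, 0.709, 0.004]
force: [-2.1, 16.0, 6.2]
opening: 0.248
grasp_force: 62.3
t 15.15 p [ 5.566e-01 -2.451e-01  5.000e-04] y [ 1.     0.007 -0.001] z [-0.001  0.011 -1.   ] F [-2.1 16.   6.2] op 0.248 g 62.3 q [ 0.2   0.67  0.2   1.82 -0.21  0.68  0.53]
```

```bash
python3 -m pendant '[[0.013,0,0,0,0,0,0.15],[0.013,0,0,0,0,0,0.15],[0.013,0,0,0,0,0,0.42],[0.013,0,0,0,0,0,0.42],[0.013,0,0,0,0,0,0.42],[0.013,0,0,0,0,0,0.42],[0.013,0,-0.03,0,0,0,0.42],[0.013,0,-0.1,0,0,0,0.42],[0.013,0,-0.2,0,0,0,0.42],[0.013,0,-0.3,0,0,0,0.42],[0.1,0,-0.5,0,0,0,0.42],[0.2,0,-0.5,0,0,0,0.42],[0.4,0,-0.5,0,0,0,0.42],[0.6,0,-0.5,0,0,0,0.42],[0.6,0,-0.5,0,0,0,0.42],[0.6,0,-0.5,0,0,0,0.42]]'
python3 - <<'E'
from h import *
st()
c=cap('scene');g=c['image'].astype(int)
v,u=np.mgrid[0:480,0:640];E=c['extrinsics']
d=np.stack([(u-c['cx'])/c['fx'],-(v-c['cy'])/c['fy'],-np.ones(u.shape)],-1)@E[:3,:3].T
X=E[:3,3]+d*((.005-E[2,3])/d[...,2])[...,None]
k=(g[...,0]-115>18)&((g[...,0]-g[...,2])>8)&((g[...,0]-g[...,2])<45)&(g[...,1]-g[...,0]<10)&(abs(X[...,0]-.557)<.03)&(X[...,1]<-.17)&(X[...,1]>-.27)
P=X[k];print(len(P),P.min(0),P.max(0))
a=cap('top')['image'][150:330,260:500];b=c['image'][150:360,260:540]
cv2.imwrite('pics/c8.png',np.hstack([cv2.resize(a,(400,300)),cv2.resize(b,(400,300))])[:,:,::-1])
E
```

```text
t: 16.48
ee_pos: [0.5555, -0.0298, 0.2018]
tcp_rot: [0.0, 0.707, 0.708, 0.002]
force: [1.1, 0.3, -0.5]
opening: 0.417
grasp_force: 0.0
t 16.48 p [ 0.5555 -0.0298  0.2018] y [1.    0.002 0.004] z [ 0.004  0.003 -1.   ] F [ 1.1  0.3 -0.5] op 0.417 g 0.0 q [-0.2   0.32  0.21  1.82 -0.08  1.01  0.05]
187 [ 0.54574574 -0.2694676   0.005     ] [ 0.57333848 -0.19422668  0.005     ]
```

```bash
python3 -c "
from h import *
print(ctrl.job_done())"
```

```text
the job is handed in; nothing more can be done
None
```

The job is handed in: the chest is unlocked with its lid open, and the clip was laid flat, let go, taken again by its legs and slid loop first under the larger brass bridge until it met the stop. Contact showed as a 16 N push, the clip stayed put after release, and the glass, tealight and cheese were never approached. It took about 16.5 s of robot time, and the judge's verdict was not shown.

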